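Rewind the label-ribbon cassette until its end lets go, then return it

ROBOT

A 6-joint arm with a two-finger parallel gripper is mounted at the origin on the work surface. World frame = base frame: x ahead of the robot, y to its left, z up, the work surface at z = 0. Lengths are in mm, angles in rad, forces in N, time in s.
With the tool pointing down it reaches from about 275 to 825 mm from the base axis. Payload 5.2 kg.
Tool frame: the origin (TCP) lies at the very end of the fingers, on their centre line; the grasp point (between the pads) lies 19 mm behind it; z points along the fingers, y is the line along which they close (so a half turn about z gives the same grasp; the last joint's range is limited). The gripper opens to 93 mm and grips with 3 to 60 N. Pads are 15 mm wide; open, the fingers measure 128 mm over their backs; the gripper's body (75 mm by 188 mm) begins 65 mm behind the grasp point.
Start: joints at [1.05, 0.259, 1.535, -0, 1.348, -0.203], TCP at [171.841, 522.471, 218.653] pointing down, gripper open.
Joint ranges: [-3.14, 3.14], [-0.91, 2.08], [0.19, 2.58], [-1.22, 4.36], [0.22, 2.71], [-3.12, 3.12]. Speed limits (rad/s): [2.57, 2.57, 3.14, 3.14, 3.14, 3.14].

INTERFACE

Orientations are given as [roll, pitch, yaw] about the fixed x, y, z axes, in that order (R = Rz(yaw) Ry(pitch) Rx(roll)).
In Python, from bench import robot gives the robot as it stands. The module is installed in compiled form; this text tells all that it offers. Calls block until the motion is done:
- robot.move_ptp(position, orientation): joint-space move of the TCP to a pose.
- robot.move_linear(position, ori=None, speed=150, f_stop=None): straight line of the TCP; ori=None keeps the orientation; speed is the mean speed in mm/s. With f_stop (N) it stops when the force on the tool has changed by that much, and returns True; else False.
- robot.move_j(angles): joint-space move.
- robot.move_gripper(opening): opening from 0.0 (shut) to 1.0 (fully open); the grip force is fixed at half the most; returns when the fingers have stopped.
- robot.sleep(seconds).
- robot.inverse_kinematics(position, orientation): joint angles nearest the present ones, or None.
- robot.get_image(name): name is "scene" or "top" or "wrist"; returns a dict with "img" (400x640x3 uint8, blue, green, red), "fovy" (degrees; the focal length in pixels is half the picture's height over the tangent of half this angle, whatever the lens; pixels are square), "cx", "cy" (the principal point, pixels), "k1" (the pictures are not rectified: a ray, as slopes to the right and down, at radius r is drawn at 1 + k1 r^2 times it, then the intrinsics apply), "eye" and "orientation" of the camera in the world. Camera axes: x right, y down, z forward; pixel columns grow to the right and rows downward; lengths in mm; the calibration is good to about 2 mm. A picture is of the moment at which its call begins. There is no depth.
A pose or a line that the arm cannot do raises robot.MotionError and nothing moves.
- robot.hand_in(): hands the job in; it is judged then, once.
Readings, each from a call of its own:
- robot.current_t(): time.
- robot.current_qpos(): joint angles.
- robot.current_joint_vel(): joint speeds.
- robot.current_joint_efforts(): joint torques, N m.
- robot.current_tcp_pos(): TCP position.
- robot.current_eef_rot(): TCP orientation.
- robot.current_contact_force(): force on the tool from outside, world axes, zero at the start.
- robot.current_ft_torque(): the same for the moment, N m.
- robot.current_gripper_width(): opening from 0.0 (shut) to 1.0 (fully open).
- robot.current_finger_force(): force on a finger pad.
Only numpy, scipy, OpenCV 4.12 (cv2) and the standard library are available. Lean on these libraries where they do the work, as an engineer would, in place of code of your own. Each camera call takes 0.05 s, during which the arm holds its last target. There are 200 camera calls.

TASK

Turn the red-knobbed crank of the grey rewinder clockwise (seen from above) to wind the ribbon back into the cassette; you cannot see when it is done, but the drag on the crank suddenly drops away. Stop there, within half a turn, because cranking on makes it catch again, and leave the crank slack. Then lift the black cassette out by its green grip and set it down gently, flat and right way up, in the blue return tray, without disturbing the cartons, the jar or the other box.

Things in the scene. Friction and masses are not known exactly. Their poses are not given: they have to be found in the camera images.
- rewinder: Grey fixed bench machine, 160 x 320 mm, 45 mm high with a 25 mm higher crank deck (top at 70 mm) on its +y part (y from 20 to 160 mm). Origin at the centre of its underside, z up. The cassette dock is on its -y part: a floor at 45 mm height with walls 14 mm high at +x, -x and -y, 2 to 6 mm clear of the cassette; at +y the deck's step is 40 mm clear of it. The ribbon drive is concealed.
- spindle: The fixed steel boss under the crank. Its origin lies on the vertical crank axis at bench height, at x 0, y 85 mm in the rewinder's frame; its yaw has no use except that its x axis points to where the crank arm stood at joint value 0.
- crank_axis (a point): Point on the vertical crank axis, at the height to grip the knob (112 mm above the bench).
- crank_knob (a point): Grip point on the axis of the red knob, 45 mm from the crank axis, moving round with the crank. The knob is an upright red cylinder, 16 mm in diameter, from 88 to 135 mm above the bench, spinning freely on its own pin, so the fingers need not turn with the crank. The crank arm below it has its top at 87 mm.
- crank (a joint): Crank angle in rad, 0 at the start, growing clockwise from above; stays where left. Winding ribbon it drags: 5 to 15 N sideways at the knob when turned at 0.1 m/s; an arm that pauses still feels 3 to 8 N. After an unknown 1.1 to 3.3 turns the drag falls, within a quarter turn, to 1 to 2.5 N (slack). About 0.7 turn further it catches and drags again: too far (turning back that bit frees it).
- cassette: Closed black cassette, 90 (x) x 110 (y) x 32 mm high, 170 to 350 g, loose in the dock, its x and y axes along the rewinder's at the start. Origin at the centre of its underside. On top, centred, a green upright grip rib 18 mm thick (x) x 60 mm long (y), from 32 to 60 mm above the underside. It lifts straight up; it must not be pulled while ribbon is still under drag.
- tray: Fixed blue open tray for returned cassettes, 170 (x) x 190 (y) x 50 mm high, 4 mm walls, floor under 6 mm thick. Origin at the centre of its underside. It stands to the left or to the right of the rewinder.
- stock_box: Fixed brown open box of the tray's size with small cartons in it, on the other side of the rewinder. Not used.
- red_carton: Loose red carton, 60 x 60 x 80 mm, origin at the centre of its underside. Leave alone.
- yellow_carton: Loose yellow carton, 70 x 90 x 60 mm, origin at the centre of its underside. Leave alone.
- jar: Loose amber jar, 60 mm in diameter, 75 mm high, origin at the centre of its underside. Leave alone.
Not all that is in view belongs to the job. There is more than one size of the cassette; the job needs the smallest.

How it is judged:
By the outcome, as a careful person would: the job done as asked, in the order asked, and still so for the second after the job is handed in, with the robot touching nothing.
It also fails if it takes over 72 s, if anything falls off the work surface, if the arm or the gripper's body presses on something with over 40 N, if the wrist force passes 120 N, or if a joint passes its speed limit or range.

## Working session

There is one attempt and no reset: what is moved stays moved. The work goes in short steps, each a Python script; the robot and the scene stay as the last script left them, time stands still between calls to the robot, and variables do not carry over. Pictures are saved under pics/ and viewed, at most 10 in all, crops included, and the job is handed in when it is done.

```bash
mkdir -p pics; cat > h.py <<'E'
import numpy as np, cv2
from scipy.spatial.transform import Rotation as R
from bench import robot
def cam(d):
    f=d["img"].shape[0]/2/np.tan(np.radians(d["fovy"])/2)
    return f,R.from_euler('xyz',d["orientation"]).as_matrix(),np.array(d["eye"])
def pix2w(d,u,v,z):
    f,M,e=cam(d); p=np.array([(u-d["cx"])/f,(v-d["cy"])/f]); q=p.copy()
    for _ in range(30): q=p/(1+d["k1"]*(q@q))
    r=M@np.array([q[0],q[1],1]); return e+r*(z-e[2])/r[2]
def w2pix(d,P):
    f,M,e=cam(d); c=M.T@(np.array(P)-e); q=c[:2]/c[2]; q=q*(1+d["k1"]*(q@q)); return q*f+[d["cx"],d["cy"]]
E
python3 - <<'E'
from h import *
import pickle
D={}
for n in("scene","top"):
    d=robot.get_image(n);D[n]=d;cv2.imwrite(f"pics/{n}0.png",d["img"]);print(n,{k:v for k,v in d.items() if k!="img"})
pickle.dump(D,open("d0.pkl","wb"));print(robot.current_t(),robot.current_eef_rot())
E
```

```text
scene {'fovy': 51.99642114499622, 'cx': 321.5360167139931, 'cy': 204.63823674005397, 'k1': 0.0007943027432256215, 'eye': array([1388.85007474,  168.53402796, 1053.9686061 ]), 'orientation': array([-2.43773025, -0.01269575,  1.9187473 ])}
top {'fovy': 42.86318196546086, 'cx': 315.1602357571556, 'cy': 196.33828123254696, 'k1': -0.06033259860806405, 'eye': array([ 367.14852865, -103.35762672, 1794.34142063]), 'orientation': array([-3.00305542, -0.01324854, -1.5810278 ])}
0.1 [-3.14002076e+00 -3.20386752e-04  2.82379100e+00]
```

View pics/top0.png

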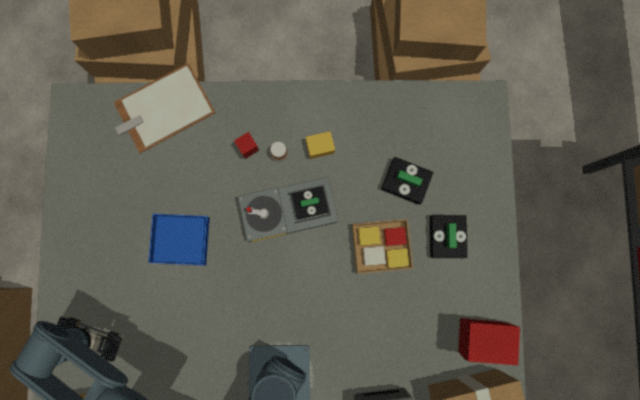

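View pics/scene0.png

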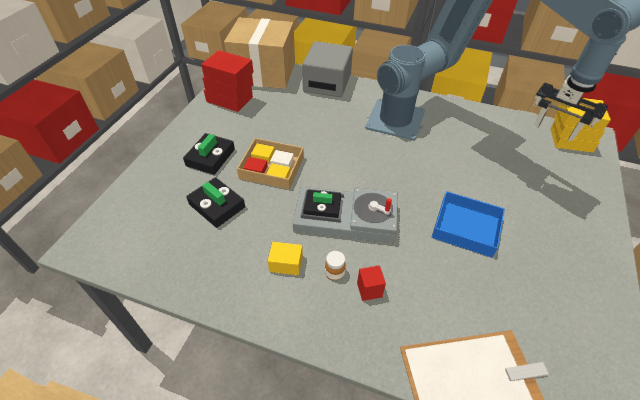

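Top view: rewinder at about (286,209), knob (249,210), docked cassette's grip (310,203), tray (179,239), loose items in front around (246–320,146). I compute rough positions and take a close wrist look.

```bash
python3 - <<'E'
from h import *
import pickle
d=pickle.load(open("d0.pkl","rb"))["top"]
for n,u,v,z in[("knob",249,210,130),("spin",263,214,87),("grip",310,203,105),("tray",179,239,50),("red",246,146,80),("jar",278,150,75),("yel",320,145,60)]: print(n,pix2w(d,u,v,z).round(0))
a=pix2w(d,286,209,70)
c=pix2w(d,263,214,87); g=pix2w(d,310,203,105); v=(c-g)[:2]; yaw=np.arctan2(-v[0],v[1]); print("yaw",yaw)
m=(c+g)/2
robot.move_ptp([m[0]-60,m[1],330],[np.pi,0,yaw+np.pi])
print(robot.current_qpos(),robot.current_t())
w=robot.get_image("wrist");pickle.dump(w,open("w1.pkl","wb"));cv2.imwrite("pics/w1.png",w["img"]);print(w["eye"],w["orientation"],w["fovy"])
E
```

```text
knob [556.  90. 130.]
spin [546.  48.  87.]
grip [ 580. -111.  105.]
tray [467. 338.  50.]
red [783. 108.  80.]
jar [769.  -2.  75.]
yel [ 789. -148.   60.]
yaw 0.20959468680283713
[-2.82900680e-01  1.22655177e-01  1.43669167e+00  2.53027165e-04
  1.58246414e+00 -2.06403705e+00] 2.4333
[426.77838858 -46.62656463 494.85391571] [ 2.85674588e+00 -1.51777094e-03  1.78200080e+00] 66.27280196911454
```

View pics/w1.png

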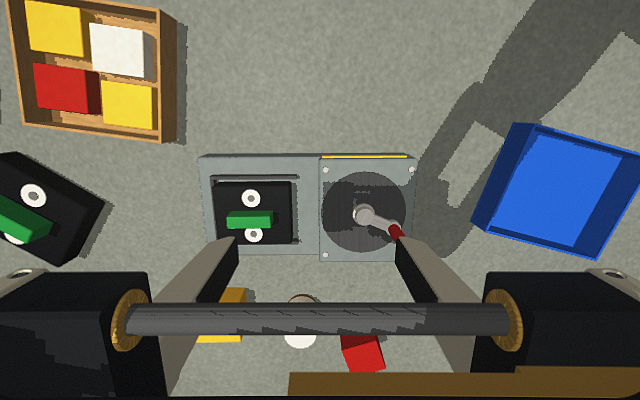

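Wrist view: deck screws near (325,170),(411,170),(411,254),(325,255); hub (364,215), knob (397,230) half hidden by a finger; green grip (250,220); tray corners (515,123)–(597,260). I shift the camera so nothing is hidden and enlarge.

```bash
python3 - <<'E'
from h import *
import pickle
p=robot.current_tcp_pos();o=robot.current_eef_rot()
robot.move_ptp([p[0]+90,p[1]+60,330],o)
w=robot.get_image("wrist");pickle.dump(w,open("w2.pkl","wb"));im=w["img"];cv2.imwrite("pics/w2.png",im[0:300,50:450][:, :] if 0 else cv2.resize(im[60:320,100:500],None,fx=2,fy=2,interpolation=cv2.INTER_CUBIC));print(w["eye"],robot.current_t())
w1=pickle.load(open("w1.pkl","rb"))
print("screws w1",*[pix2w(w1,u,v,70)[:2].round(1) for u,v in[(325,170),(411,170),(411,254),(325,255)]])
print("hub",pix2w(w1,364,215,92).round(1),"tray",*[pix2w(w1,u,v,50)[:2].round(1) for u,v in[(515,123),(597,260),(471,220)]])
E
```

```text
[517.27049782  14.34337028 494.17993004] 3.0417
screws w1 [499.6 -18. ] [474.4  99.7] [598.1 137.6] [627.1  10.4]
hub [546.   47.1  92. ] tray [382.7 228.9] [554.  436.2] [531.9 219.3]
```

View pics/w2.png

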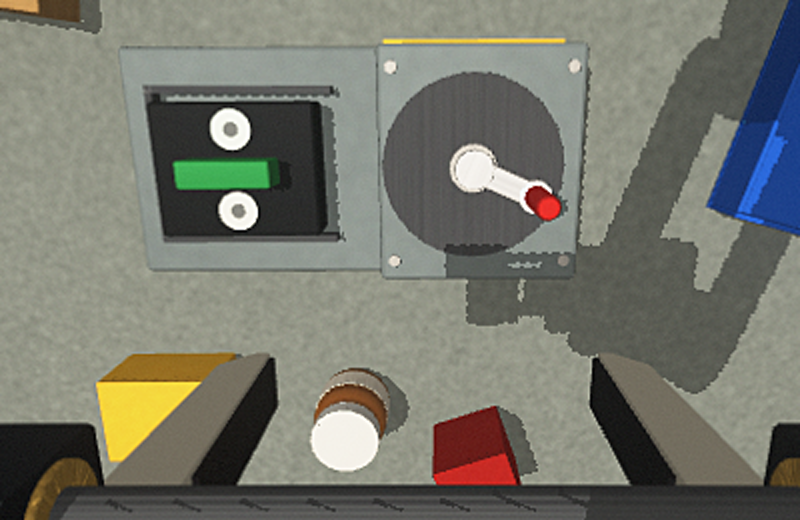

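Enlarged wrist view (crop = 100+u/2, 60+v/2): deck screws (390,67),(574,66),(564,261),(394,261), hub (474,168), knob top (545,207), green grip top (174–269, 163–188), tray corner (710,206).

```bash
python3 - <<'E'
from h import *
import pickle
w=pickle.load(open("w2.pkl","rb"));w1=pickle.load(open("w1.pkl","rb"));T=pickle.load(open("d0.pkl","rb"))["top"]
g=lambda u,v,z:pix2w(w,100+u/2,60+v/2,z)[:2]
S=[g(*a,70) for a in[(390,67),(574,66),(564,261),(394,261)]];print("screws",np.round(S,1),np.mean(S,0))
ya=S[1]-S[0]+S[2]-S[3];print("yaw",np.arctan2(-ya[0],ya[1]))
xa=S[2]-S[1]+S[3]-S[0];print("yawx",np.arctan2(xa[1],xa[0]))
C=[g(*a,70) for a in[(377,45),(588,43),(574,278),(384,278)]];print("deck",np.round(C,1),np.mean(C,0))
G=[g(*a,105) for a in[(174,162),(269,160),(271,188),(175,188)]];print("grip",np.round(G,1),np.mean(G,0))
print("hub",g(474,168,95),"knob",g(545,207,135),"arm-knob",)
K=[g(*a,77) for a in[(148,102),(322,101),(325,235),(162,237)]];print("cass",np.round(K,1),np.mean(K,0))
# tray blue in top image
hsv=cv2.cvtColor(T["img"],cv2.COLOR_BGR2HSV);m=cv2.inRange(hsv,(105,120,50),(125,255,255));m=cv2.morphologyEx(m,cv2.MORPH_OPEN,np.ones((3,3)))
c=max(cv2.findContours(m,0,2)[0],key=cv2.contourArea);r=cv2.minAreaRect(c);print(r);B=np.array([pix2w(T,*q,50)[:2] for q in cv2.boxPoints(r)]);print("tray",B.round(0),B.mean(0))
E
```

```text
screws [[499.  -17.4]
 [473.1  99.7]
 [600.7 128.9]
 [626.3  10.5]] [549.79045437  55.40871799]
yaw 0.21562783044617018
yawx 0.2202016487966571
deck [[487.7 -28.2]
 [457.7 104.7]
 [611.3 139.3]
 [640.2   5.9]] [549.23992612  55.41651177]
grip [[ 584.1 -135.4]
 [ 570.2  -78. ]
 [ 587.2  -74.3]
 [ 600.1 -133.3]] [ 585.39090273 -105.25488341]
hub [548.65783258  48.95295991] knob [558.71301311  91.54701922] arm-knob
cass [[ 554.  -166.2]
 [ 529.2  -56.1]
 [ 616.5  -39.7]
 [ 641.7 -149.4]] [ 585.36189839 -102.88234111]
((178.47398376464844, 239.04638671875), (57.45870590209961, 48.65915298461914), 2.7263107299804688)
tray [[389. 441.]
 [556. 438.]
 [545. 239.]
 [379. 244.]] [467.00007948 340.49537918]
```

Axis ≈ (549.8, 49.8), yaw ≈ 0.217, knob at angle 1.36. I grip the knob tangentially and turn it almost one revolution while logging forces.

```bash
cat > crank.py <<'E'
from h import *
import json
def rd(): return np.mean([robot.current_contact_force() for _ in range(3)],0)
def turn(c,r,a0,da,n,z,bias,speed=60,stop=None):
    """clockwise n chords of da from world angle a0; returns log of [angle, tangential drag, radial]"""
    L=[]
    for i in range(1,n+1):
        a=a0-i*da; robot.move_linear([c[0]+r*np.cos(a),c[1]+r*np.sin(a),z],speed=speed)
        F=np.array(robot.current_contact_force())-bias
        t=np.array([np.sin(a),-np.cos(a)]);q=np.array([np.cos(a),np.sin(a)])
        L.append([round(float(x),2) for x in(a,-F[:2]@t,F[:2]@q,F[2])])
        if stop and stop(L): break
    return L
E
python3 - <<'E'
from crank import *
c=np.array([549.8,49.8]);a=1.355;k=c+45*np.array([np.cos(a),np.sin(a)])
O=[np.pi,0,a]
robot.move_ptp([*k,190],O); robot.move_gripper(0.6)
b0=rd();print("hit",robot.move_linear([*k,97],speed=100,f_stop=8),robot.current_tcp_pos(),b0)
b=rd();robot.move_gripper(0.0);print("w",robot.current_gripper_width()*93,robot.current_finger_force(),rd()-b)
L=turn(c,45,a,np.radians(15),22,97,b)
for l in L:print(l)
print(robot.current_t());json.dump(dict(b=list(map(float,b)),a=L[-1][0]),open("s.json","w"))
E
```

```text
hit False [559.99924839  93.75057529  97.66734808] [ 0.46376751 -0.6272434  -0.23320339]
w 15.114140536316555 30.000145567464642 [ 0.56238462 -0.45657121  0.5355766 ]
[1.09, -4.85, -0.25, -2.24]
[0.83, -5.34, 0.95, -1.95]
[0.57, -4.07, 2.58, -2.74]
[0.31, -4.99, 2.93, -2.86]
[0.05, -4.14, 5.07, -2.57]
[-0.22, -4.64, 4.54, -2.88]
[-0.48, -5.46, 5.0, -1.01]
[-0.74, -5.82, 5.07, 1.53]
[-1.0, -6.26, 5.71, 1.31]
[-1.26, -5.32, 5.31, 2.92]
[-1.52, -4.77, 4.19, 4.17]
[-1.79, -4.5, 4.1, 4.97]
[-2.05, -4.21, 1.73, 5.02]
[-2.31, -5.45, 0.04, 4.63]
[-2.57, -5.02, -3.79, 1.78]
[-2.83, -2.81, -5.29, 0.34]
[-3.1, -3.7, -4.83, -2.18]
[-3.36, -3.66, -4.02, -3.22]
[-3.62, -4.06, -4.69, -4.35]
[-3.88, -3.48, -4.11, -2.88]
[-4.14, -3.5, -4.88, -2.89]
[-4.4, -3.61, -5.0, -2.43]
14.975
```

```bash
cat > go.py <<'E'
from crank import *
import sys
s=json.load(open("s.json"));c=np.array([549.8,49.8])
stop=lambda L:len(L)>=3 and np.mean([-l[1] for l in L[-3:]])<2.75
L=turn(c,45,s["a"],np.radians(15),int(sys.argv[1]),97,np.array(s["b"]),stop=stop)
for l in L:print(l)
print(robot.current_t(),robot.current_gripper_width()*93,"turns",(1.355-L[-1][0])/2/np.pi);s["a"]=L[-1][0];json.dump(s,open("s.json","w"))
E
python3 go.py 16
```

```text
[-4.66, -4.38, -4.87, -1.21]
[-4.92, -4.13, -3.01, -0.45]
[-5.19, -3.55, -1.13, 0.68]
[-5.45, -4.47, 0.45, 0.49]
[-5.71, -4.01, 2.72, 0.11]
[-5.97, -4.51, 4.06, -1.33]
[-6.23, -5.64, 5.23, -1.38]
[-6.49, -5.59, 5.72, -0.74]
[-6.76, -5.28, 5.59, 0.83]
[-7.02, -5.51, 4.63, 1.17]
[-7.28, -5.78, 5.74, 2.96]
[-7.54, -6.39, 5.77, 5.46]
[-7.8, -1.66, 5.55, 4.07]
[-8.07, -2.19, 3.95, 4.6]
[-8.33, -2.1, 2.66, 5.15]
20.1 15.752577428592584 turns 1.5414156238450065
```

```bash
python3 go.py 2
```

```text
[-8.59, -0.84, -1.17, 3.87]
[-8.85, -0.5, -1.55, 1.7]
20.7917 15.594805957820643 turns 1.624176194252792
```

Slack confirmed (0.5–2 N at about 1.62 turns; the drop was near 1.45). I release and take the cassette by its grip, lifting slowly and checking forces.

```bash
python3 - <<'E'
from crank import *
import pickle
robot.move_gripper(0.4);p=robot.current_tcp_pos();robot.move_linear([p[0],p[1],180],speed=150)
T=robot.get_image("top");pickle.dump(T,open("t2.pkl","wb"))
g=[585.4,-104.8];O=[np.pi,0,np.pi/2+.217]
robot.move_ptp([*g,190],O);robot.move_gripper(0.6)
print("hit",robot.move_linear([*g,81],speed=120,f_stop=6),robot.current_tcp_pos())
b=rd();robot.move_gripper(0.0);print("w",robot.current_gripper_width()*93,robot.current_finger_force(),rd()-b)
print("lift stop",robot.move_linear([*g,95],speed=40,f_stop=12),rd()-b,robot.current_t())
w=robot.get_image("scene");cv2.imwrite("pics/s2.png",cv2.resize(w["img"][120:320,200:520],None,fx=2,fy=2))
E
```

```text
hit False [ 586.04640193 -105.02531949   81.79175196]
w 17.911785710652797 29.998734891414642 [ 0.81324866 -1.19298589  0.39993814]
lift stop False [ 1.22290641  0.20229894 -2.80225224] 25.575
```

View pics/s2.png

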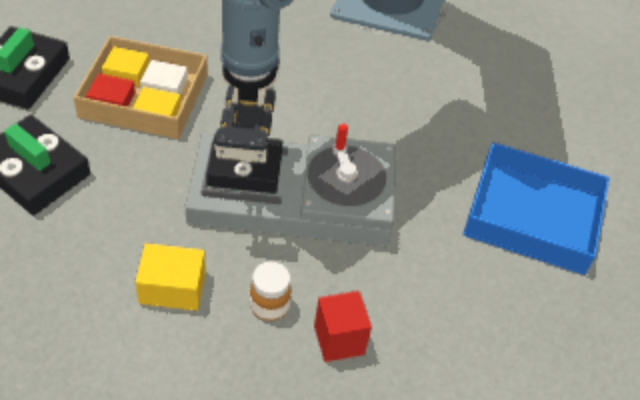

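Scene view: the cassette is in the gripper, clear of the dock; crank knob at (342,135), cartons and jar untouched, tray at (537,207). On to the tray.

```bash
python3 - <<'E'
from crank import *
p=robot.current_tcp_pos()
robot.move_linear([p[0],p[1],225],speed=120)
O=[np.pi,0,np.pi/2-.045];t=[467,339.5]
robot.move_ptp([*t,225],O);print(robot.current_gripper_width()*93)
robot.move_linear([*t,60],speed=120)
hit=robot.move_linear([*t,36],speed=20,f_stop=2.5);print(hit,robot.current_tcp_pos(),robot.current_contact_force(),robot.current_t())
w=robot.get_image("scene");cv2.imwrite("pics/s3.png",cv2.resize(w["img"][100:320,320:600],None,fx=2,fy=2))
E
```

```text
17.996635683653206
True [466.8639831  339.41405235  40.01338878] [ 0.14883511 -0.30604894  4.72064836] 30.9833
```

View pics/s3.png

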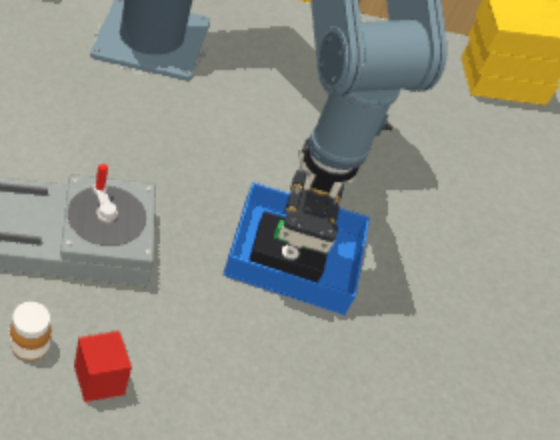

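Scene view: the cassette stands on the tray floor around (295,245), inside all walls. Release, retreat, check.

```bash
python3 - <<'E'
from crank import *
robot.move_gripper(0.5)
p=robot.current_tcp_pos();robot.move_linear([p[0],p[1],230],speed=120)
robot.move_ptp([p[0]-130,p[1],280],robot.current_eef_rot());robot.sleep(0.3)
w=robot.get_image("scene");cv2.imwrite("pics/s4.png",cv2.resize(w["img"][100:320,240:560],None,fx=2,fy=2));print(robot.current_t())
E
```

```text
34.4167
```

View pics/s4.png

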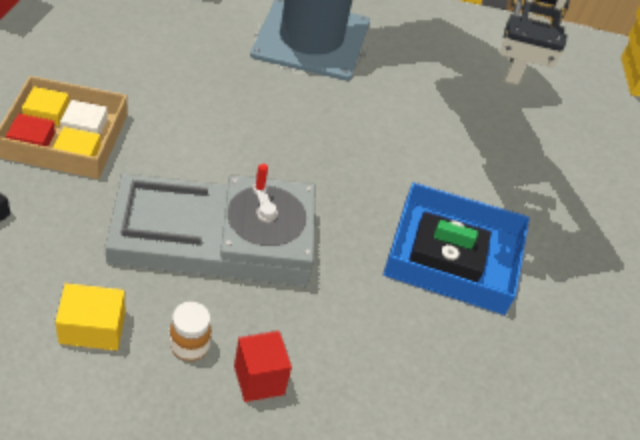

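The cassette lies flat and upright in the tray at about (452,243), and the dock is empty. The cartons, jar and crank are undisturbed.

```bash
python3 -c "
from bench import robot
print(robot.hand_in())"
```

```text
the job is handed in; nothing more can be done
None
```

The job is handed in at about 34 s: I wound the crank clockwise until the drag dropped near 1.45 turns and left it slack at 1.62, and the cassette now lies flat and upright in the blue tray with nothing else disturbed.

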